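# Open the touch-latch pantry cupboard

## Robot

A 6-joint arm with a two-finger parallel gripper is mounted at the origin on a cart in front of the work surface, level with it; the furniture and walls round the work are solid. World frame = base frame: x ahead of the robot, y to its left, z up, the work surface at z = 0. Lengths are in m, angles in degrees, forces in N, time in s.
With the tool pointing down it reaches from about 0.35 to 0.875 m from the base axis. Payload 4.2 kg.
Tool frame: the origin (TCP) lies on the centre line of the jaws, within the pads' length; the fingertips stand tip_reach ahead of it and the grasp point (between the pads) is the TCP (tip_reach is the distance from the TCP to the fingertips, in m); z points along the fingers, y is the line along which they close (so a half turn about z gives the same grasp; the last joint's range is limited). The gripper opens to 87 mm and grips with 3 to 60 N. Pads are 19 mm wide; open, the fingers measure 117 mm over their backs; the gripper's body (75 mm by 190 mm) begins 51 mm behind the grasp point.
Start: joints at [82.54, 22.042, 0.453, 0, -68.411, -14.817], TCP at [0.237, 0.578, 0.213] pointing down, gripper open.
Joint ranges: [-179.83, 179.83], [-69.29, 118.12], [-61.27, 80.66], [-181.25, 117.63], [-171.15, -9.14], [-177.46, 177.46]. Speed limits (degrees/s): [159.86, 159.86, 180, 180, 180, 180].

## Interface

Orientations are given as a 3x3 rotation matrix whose columns are the frame's x, y, z axes.
In Python, from station import sense, capture, finish_job, tip_reach gives the robot as it stands.
- The arm moves only by the tool arm_command, never from a script. Its argument "deltas" is a list of rows, each a list of 7 numbers: the turn, a rotation vector about the tool's x, y, z in rad, then the shift along the tool's x, y, z in cm, then the closure, from -1 (fully open) to 1 (shut), so that 0 is half open. In form: [[rx, ry, rz, dx, dy, dz, hand], ...]. A call has 1 to 8 rows; each row is the pose to reach, as a shift and turn from the pose commanded when the call began, along the tool's axes at that moment; what a row does not reach only later rows make up. A row lasts 1/12 s, in which the tool goes at most 41.7 mm and 7.16 degrees, less where a joint would pass 70% of its speed; a pose out of reach is approached as far as the arm can. A call with a gripper value outside its range is refused whole. The fingers move at their own pace and stop on an object; the grip force is fixed at half the most. Time passes only in rows, so rows that repeat a pose let the fingers close. It gives the time, the measured TCP pose, the force, the opening and the grip force at its end, in the units of the state.
- sense(): the state, without advancing time (a new reading comes with each control period).
- capture(name): name is "scene" or "top" or "wrist"; returns a dict with "pixels" (420x560x3 uint8, blue, green, red), "fovy" (degrees; the focal length in pixels is half the picture's height over the tangent of half this angle, whatever the lens; pixels are square), "cx", "cy" (the principal point, pixels), "k1" (the pictures are not rectified: a ray, as slopes to the right and down, at radius r is drawn at 1 + k1 r^2 times it, then the intrinsics apply), "rvec" (rotation vector, rad) and "tvec" (3), from world to camera coordinates, as OpenCV has them. Camera axes: x right, y down, z forward; pixel columns grow to the right and rows downward; lengths in m; the calibration is good to about 2 mm. A picture is of the moment at which its call begins. There is no depth.
- finish_job(): hands the job in; it is judged then, once.
The state is a dict: "time_s": time; "joints": joint angles; "joint_velocities": joint speeds; "effort": joint torques, N m; "tcp_pos": TCP position; "ee_rot": TCP orientation; "wrist_force": force on the tool from outside, world axes, zero at the start; "moment": the same for the moment, N m; "gripper_width": opening from 0.0 (shut) to 1.0 (fully open); "gripper_force": force on a finger pad.
Only numpy, scipy, OpenCV 4.12 (cv2) and the standard library are available. Lean on these libraries where they do the work, as an engineer would, in place of code of your own. Each camera call takes 0.05 s, during which the arm holds its last target. There are 200 camera calls.

## Task

Open the little handleless cupboard on the worktop so the jam and honey in it can be reached. First slide the flat tin along the worktop, without gripping or lifting it, out of the door's swing so that it never bumps the cupboard or the door. Then press the closed door in near its free edge until the catch lets it spring ajar, and with the fingers behind its edge, not gripping it, draw it wide open, about square to the front; leave the mug, timer and pepper mill where they stand.

Things in the scene. Friction and masses are not known exactly. Their poses are not given: they have to be found in the camera images.
- cupboard: Small fixed worktop cupboard of pale wood, 180 deep x 360 wide x 210 mm high. Origin: centre of the carcass's underside; x points to its back, y to its left (seen from the front), z up; it may be turned a little. Left half (+y): grey door without a handle; right half: open niche with spices. Wall cupboards hang over its back part, 450 mm above the worktop, from 0.60 m ahead of the robot's base.
- door (a joint): Angle of the door about its upright hinge at the cupboard's left front edge: 0 closed, 1.57 square to the front (pointing towards the robot), stops at 1.75. Pressed in, it goes to a stop at -0.030; by -0.025 (4 mm at the free edge, about 4 N there) the catch has tripped. The catch only pushes it to about 0.3; past that, light friction (0.2 N at the free edge) keeps it where it is left.
- plunger (a joint): Travel (m) of the catch's sprung plunger, inside the cupboard 50 mm above the worktop and 12 mm in from the door's free edge: 0 held back, -0.004 surely tripped, 0.050 fully out. Once tripped it follows the finger as that draws back and pushes the door ajar, leaving a gap of about 50 mm at the free edge, open from above. It does not latch again.
- door_hinge (a point): Point on the hinge line at the height of the door's top edge (207 mm above the worktop), on the door's inner face; 94 mm in front of the cupboard's origin and 179 mm to its left. The door reaches 174 mm from here, so the tin is out of its swing when the tin's centre is more than 220 mm away, measured level.
- door_edge (a point): Top corner of the door at its free edge, on the outer face; moves with the door. Site axes are the door's: y points from here to the hinge, x from the outer to the inner face, z up. The door is 174 wide, 190 high and 16 mm thick, its top edge 207 mm above the worktop and its outer face, when closed, 110 mm in front of the cupboard's origin.
- tin_center (a point): Centre, half-way up, of the flat round tin, 86 mm across and 40 mm high, about 0.25 kg, that stands upright on the worktop in front of the closed door.
- coffee_mug: Dark blue mug, 82 mm across and 94 mm high, standing to the right of the cupboard's niche. Origin under its foot.
- kitchen_timer: White round wind-up timer, 68 mm across and 60 mm high, on the worktop to the left of the door's hinge. Origin: centre of its underside.
- pepper_mill: Dark wooden pepper mill, 58 mm across and 190 mm high, on the worktop to the left of the cupboard. Origin: centre of its underside.
There are look-alikes about, which are no part of the job. What is shaped like the part that bears tin_center but orange or pink is not meant.

How it is judged:
By the outcome, as a careful person would: the job done as asked, in the order asked, and still so for the second after the job is handed in, with the robot touching nothing.
It also fails if it takes over 64 s, if anything falls off the work surface, if the arm or the gripper's body presses on something with over 40 N, if the wrist force passes 120 N, or if a joint passes its speed limit or range.

## Working session

There is one attempt and no reset: what is moved stays moved. The work goes in short steps, Python scripts to look and compute and a tool call to move; the robot and the scene stay as the last step left them, time stands still between calls to the robot, and variables do not carry over. Pictures are saved under pics/ and viewed, at most 10 in all, crops included, and the job is handed in when it is done.

Besides the shell and the picture viewer there is one more tool, called after ">>>" as name([rows], argument=value, ...), one row to a line, values as JSON. arm_command: Moves the arm, as the interface text tells. Its arguments: {"type":"object","properties":{"deltas":{"type":"array"}},"required":["deltas"]}

```bash
mkdir -p pics; cat > h.py <<'E'
import numpy as np, cv2
from station import sense, capture, finish_job, tip_reach
def cam(c):
    f=c["pixels"].shape[0]/2/np.tan(np.radians(c["fovy"])/2)
    R=cv2.Rodrigues(np.array(c["rvec"],float))[0]; return f,R,np.array(c["tvec"],float).ravel()
def ray(c,u,v):
    f,R,t=cam(c); d=np.array([(u-c["cx"])/f,(v-c["cy"])/f]); s=d.copy()
    for _ in range(30): s=d/(1+c["k1"]*(s@s))
    return -R.T@t, R.T@np.r_[s,1]
def onz(c,u,v,z):
    o,d=ray(c,u,v); return o+d*(z-o[2])/d[2]
def proj(c,p):
    f,R,t=cam(c); q=R@np.array(p,float)+t; s=q[:2]/q[2]; s=s*(1+c["k1"]*(s@s)); return s*f+[c["cx"],c["cy"]]
E
python3 - <<'E'
from h import *
print(sense(),tip_reach)
for n in ("scene","top"):
    c=capture(n); cv2.imwrite(f"pics/{n}0.png",c["pixels"]); f,R,t=cam(c); print(n,f,-R.T@t,c["k1"])
E
```

```text
{'time_s': 0.0, 'joints': array([ 8.25424196e+01,  2.20920340e+01,  3.78876205e-01, -2.99317845e-02,
       -6.84121483e+01, -1.48146468e+01]), 'joint_velocities': array([ 0.05868723,  0.0284682 , -0.08041978,  0.06844939, -0.05617355,
       -0.01598025]), 'effort': array([ 7.05435432e-04, -3.90663600e+01,  1.87406230e+01,  4.21993285e+00,
        1.09961358e-02, -1.93652959e-04]), 'tcp_pos': array([0.23663925, 0.57777947, 0.21163762]), 'ee_rot': array([[ 9.25320510e-01, -3.79185137e-01, -7.65504098e-04],
       [-3.79185899e-01, -9.25318119e-01, -2.10540715e-03],
       [ 9.00042863e-05,  2.23844477e-03, -9.99997491e-01]]), 'wrist_force': array([-0.33304646,  1.20239591,  0.09336771]), 'moment': array([ 0.01718261,  0.03280538, -0.01656914]), 'gripper_force': 0.0, 'gripper_width': 0.9999712190487603} 0.019
scene 489.21363899624134 [-0.50545102  1.24035394  0.98977558] -0.10205865400562632
top 381.04884763642383 [0.30135771 0.24893521 1.37359692] -0.0001891506856671288
```

View pics/scene0.png

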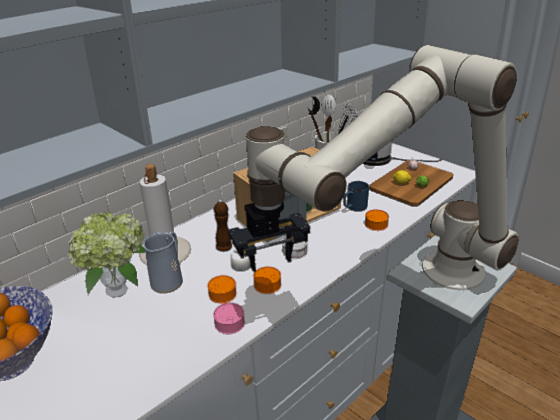

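View pics/top0.png

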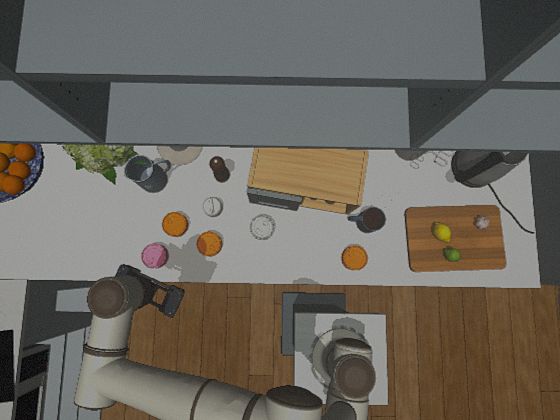

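The scene shows the silver tin under the gripper at about (295,246). In the top view the tin is at (262,226), the cupboard roof spans (253,150) to (368,205), the timer is at (212,206), the mill at (219,169) and the mug at (371,219). Orange tins are at (209,243), (175,223) and (354,257), and a pink one at (154,255).

```bash
python3 - <<'E'
import cv2
p=cv2.imread("pics/top0.png")[140:280,190:390]
cv2.imwrite("pics/c1.png",cv2.resize(p,None,fx=4,fy=4,interpolation=cv2.INTER_CUBIC))
E
```

```text
(no output)
```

View pics/c1.png

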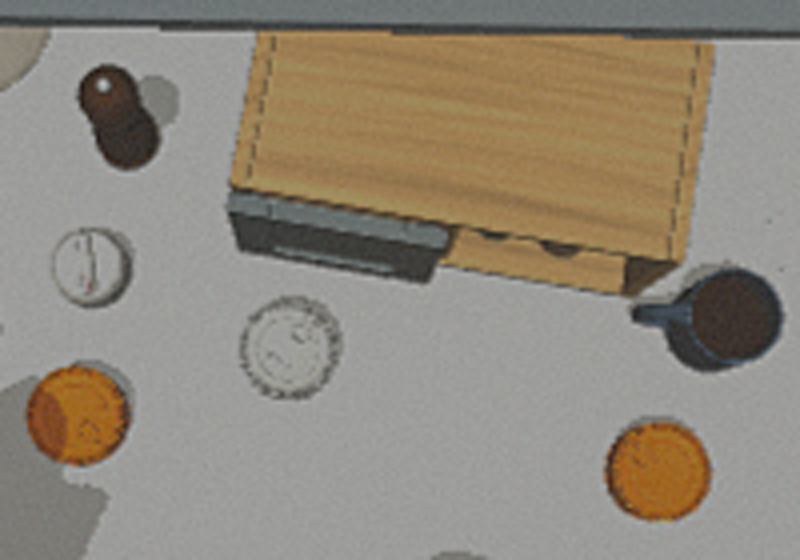

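The crop shows the roof's front edge from (231,187) to (683,262), the door top's outer edge from (228,212) to (445,247), and the tin's top centred at about (291,347).

```bash
cat >> h.py <<'E'
def full(u,v): return 190+(u+.5)/4-.5,140+(v+.5)/4-.5
E
python3 - <<'E'
from h import *
c=capture("top"); img=c["pixels"]; hsv=cv2.cvtColor(cv2.GaussianBlur(img,(3,3),0),cv2.COLOR_BGR2HSV)
A=onz(c,*full(231,187),.21);B=onz(c,*full(683,262),.21)
print("roof",A,B,np.linalg.norm(A-B))
# refine: wood->non wood down each column 256..350
m=(hsv[...,1]>80)&(hsv[...,2]>110)
g=img[...,2].astype(float)
pts=[]
for u in range(254,356,2):
    v0=full((u-189.6)*4,0)[0]
    ve=186.9+ (u-247.6)*(75/452.)
    seg=np.arange(int(ve)-4,int(ve)+5); d=-(g[seg+1,u]-g[seg-1,u]); d=np.clip(d,0,None)
    if d.sum()>0: pts.append(onz(c,u,(d*seg).sum()/d.sum(),.21)[:2])
pts=np.array(pts); vx,vy,x0,y0=cv2.fitLine(pts.astype(np.float32),cv2.DIST_HUBER,0,.001,.001).ravel()
if vy<0: vx,vy=-vx,-vy
print("line yaw deg",np.degrees(np.arctan2(-vx,vy)),"hand",np.degrees(np.arctan2(-(A-B)[0],(A-B)[1])),x0,y0)
print("roof line x at A.y",x0+vx/vy*(A[1]-y0),A[0])
D=[onz(c,*full(*q),.207) for q in((228,212),(445,247))]; print("door top outer",D,np.linalg.norm(D[0]-D[1]))
D2=[onz(c,*full(*q),.017) for q in((241,250),(430,283))]; print("door bottom outer",D2,np.linalg.norm(D2[0]-D2[1]))
Rl=onz(c,*full(291,346),.04); print("tin",Rl, "r",np.linalg.norm(onz(c,*full(342,347),.04)-onz(c,*full(240,347),.04))/2)
for n,q,z in(("timer",(91,267),.06),("orange1",(78,415),.04),("orange2",(660,471),.04),("mugrim",(738,314),.094),("milltop",(108,92),.19)): print(n,onz(c,*full(*q),z))
print("worktop front edge",onz(c,262,281,0), onz(c,100,281,0))
E
```

```text
roof [0.55130258 0.32331164 0.21      ] [ 0.49809146 -0.02812887  0.21      ] 0.35544599199930105
line yaw deg -9.071479 hand -8.609679732530253 0.5268208 0.15737392
roof line x at A.y 0.5533149811310046 0.5513025769149944
door top outer [array([0.53200785, 0.32531761, 0.207     ]), array([0.50723102, 0.15600844, 0.207     ])] 0.17111250342752735
door bottom outer [array([0.53483204, 0.32509334, 0.017     ]), array([0.50762666, 0.15422902, 0.017     ])] 0.1730166226233688
tin [0.44602063 0.2776971  0.04      ] r 0.04482560135429683
timer [0.51012775 0.45313457 0.06      ]
orange1 [0.3823749  0.46228293 0.04      ]
orange2 [ 0.34238132 -0.04501267  0.04      ]
mugrim [ 0.47384072 -0.10150125  0.094     ]
milltop [0.63154393 0.42507164 0.19      ]
worktop front edge [0.25504235 0.27593875 0.        ] [0.24556037 0.84890802 0.        ]
```

```bash
cat >> h.py <<'E'
from scipy.spatial.transform import Rotation as Ro
YAW=-8.8
CX=np.array([np.cos(np.radians(YAW)),np.sin(np.radians(YAW)),0]); CY=np.array([-CX[1],CX[0],0])
H=np.array([.548,.323,.207])
def rot(yaw,tilt=0):  # tilt: fingertips forward, body back
    a=np.radians(yaw); x=np.array([np.cos(a),np.sin(a),0]); t=np.radians(tilt)
    z=np.array([0,0,-1])*np.cos(t)+x*np.sin(t); y=np.cross([0,0,-1.],x); return np.c_[np.cross(y,z),y,z]
def delta(p,R,s=None,P0=None,R0=None):
    s=s or sense(); P0=s["tcp_pos"] if P0 is None else P0; R0=s["ee_rot"] if R0 is None else R0
    d=np.r_[Ro.from_matrix(R0.T@R).as_rotvec(), R0.T@(np.array(p)-P0)*100]; print(np.round(d,3)); return d
E
python3 - <<'E'
from h import *
p=np.array([.446,.2777,.2])+.035*CX; print(p)
delta(p,rot(YAW,8))
E
```

```text
[0.48058799 0.2723455  0.2       ]
[ 1.8000e-02  1.3900e-01 -2.3500e-01  3.4152e+01  1.9027e+01  1.2280e+00]
```

>>> arm_command([
  [0,0.07,-0.12,8.5,4.75,0.3,-0.72],
  [0,0.139,-0.235,17,9.5,0.6,-0.72],
  [0,0.139,-0.235,20,11.1,0.8,-0.72],
  [0,0.139,-0.235,23,12.8,0.9,-0.72],
  [0,0.139,-0.235,26,14.5,1.0,-0.72],
  [0,0.139,-0.235,29,16.2,1.1,-0.72],
  [0,0.139,-0.235,32,17.8,1.2,-0.72],
  [0,0.139,-0.235,34.1,19,1.2,-0.72],
])

```text
time_s: 0.82
tcp_pos: [0.4454, 0.3161, 0.202]
ee_rot: [[0.979, -0.153, 0.133], [-0.15, -0.988, -0.037], [0.137, 0.016, -0.99]]
wrist_force: [1.3, -0.1, -0.3]
gripper_width: 0.863
gripper_force: 0.0
```

```bash
python3 - <<'E'
from h import *
s=sense(); print(s["tcp_pos"],s["gripper_width"],s["wrist_force"],s["time_s"])
p=np.array([.446,.2777,.2])+.035*CX
delta(p,rot(YAW,8)); p[2]=.06; delta(p,rot(YAW,8)); p[2]=.032; delta(p,rot(YAW,8))
c=capture("wrist"); cv2.imwrite("pics/w1.png",c["pixels"])
print("tin proj",proj(c,[.446,.2777,.04]), "edge",proj(c,H-.016*CX-.174*CY),"hingeouter",proj(c,H-.016*CX))
E
```

```text
[0.44537033 0.31609325 0.20196927] 0.8630103848026027 [ 1.26368872 -0.07160764 -0.34210667] 0.8167
[1.600e-02 2.000e-03 2.000e-03 4.076e+00 3.779e+00 8.260e-01]
[1.6000e-02 2.0000e-03 2.0000e-03 2.1570e+00 3.5490e+00 1.4692e+01]
[1.6000e-02 2.0000e-03 2.0000e-03 1.7730e+00 3.5030e+00 1.7465e+01]
tin proj [314.4826574  207.44857573] edge [560.66331388 107.26196049] hingeouter [237.12972273 101.85097028]
```

View pics/w1.png

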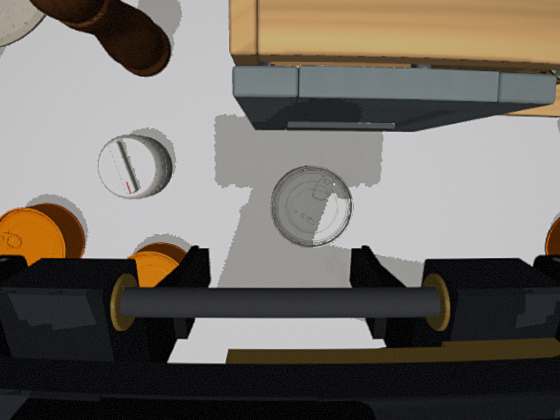

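The tin is at (312,206), against a predicted (314,207). The door's top outer edge runs from (237,98) to (553,103), 2–3 mm further away than predicted. The fingers are clear.

>>> arm_command([
  [0,0,0,0,0,0,-0.72],
  [0,0,0,0,0,0,-0.72],
])

```text
time_s: 1.03
tcp_pos: [0.4452, 0.3172, 0.202]
ee_rot: [[0.979, -0.156, 0.133], [-0.152, -0.988, -0.037], [0.137, 0.016, -0.99]]
wrist_force: [-0.2, 0.2, -0.1]
gripper_width: 0.855
gripper_force: 0.0
```

```bash
python3 - <<'E'
from h import *
p=np.array([.446,.2772,.2])+.036*CX
for z in(.2,.1,.032): p[2]=z; delta(p,rot(YAW,8))
E
```

```text
[ 1.600e-02  2.000e-03 -1.000e-03  4.228e+00  3.927e+00  8.560e-01]
[ 1.600e-02  2.000e-03 -1.000e-03  2.856e+00  3.765e+00  1.076e+01]
[ 1.6000e-02  2.0000e-03 -1.0000e-03  1.9230e+00  3.6550e+00  1.7495e+01]
```

>>> arm_command([
  [0.016,0,0,2.1,2.0,0.4,-0.72],
  [0.016,0,0,4.2,3.9,0.85,-0.72],
  [0.016,0,0,4.2,3.9,0.85,-0.72],
  [0.016,0,0,3.75,3.87,4.1,-0.72],
  [0.016,0,0,3.3,3.82,7.4,-0.72],
  [0.016,0,0,2.85,3.77,10.76,-0.72],
  [0.016,0,0,2.85,3.77,10.76,-0.72],
])

```text
time_s: 1.62
tcp_pos: [0.4768, 0.2701, 0.0936]
ee_rot: [[0.98, -0.151, 0.126], [-0.149, -0.988, -0.031], [0.129, 0.011, -0.992]]
wrist_force: [-1.0, -0.5, -0.9]
gripper_width: 0.862
gripper_force: 0.0
```

```bash
python3 - <<'E'
from h import *
p=np.array([.446,.2772,.2])+.036*CX
for z in(.06,.032): p[2]=z; delta(p,rot(YAW,8))
c=capture("wrist"); cv2.imwrite("pics/w2.png",c["pixels"])
print("tin proj",proj(c,[.446,.2777,.04]))
E
```

```text
[ 1.10e-02  1.00e-02  3.00e-03  8.00e-03 -2.70e-01  3.39e+00]
[ 1.100e-02  1.000e-02  3.000e-03 -3.530e-01 -3.020e-01  6.167e+00]
tin proj [276.16445386 278.77729955]
```

View pics/w2.png

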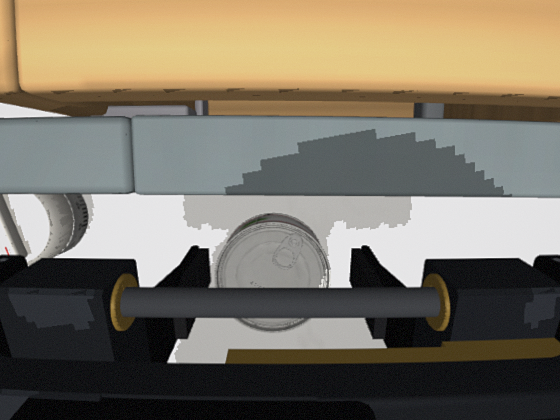

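The tin's top is centred at about (273,272), slightly left of the finger midline at x = 280 and 3 mm further forward than predicted. I'll correct for both while descending.

>>> arm_command([
  [0.01,0.01,0,0.15,-0.4,0,-0.72],
  [0.01,0.01,0,0.15,-0.4,1.5,-0.72],
  [0.01,0.01,0,0.05,-0.4,3,-0.72],
  [0.01,0.01,0,0,-0.4,4.5,-0.72],
  [0.01,0.01,0,-0.1,-0.4,5.6,-0.72],
  [0.01,0.01,0,-0.1,-0.4,6.0,-0.72],
  [0.01,0.01,0,-0.1,-0.4,6.0,-0.72],
])

```text
time_s: 2.25
tcp_pos: [0.4897, 0.2767, 0.0418]
ee_rot: [[0.978, -0.149, 0.149], [-0.149, -0.989, -0.011], [0.149, -0.012, -0.989]]
wrist_force: [-0.8, -0.8, 0.7]
gripper_width: 0.862
gripper_force: 0.0
```

```bash
python3 - <<'E'
from h import *
s=sense();P=s["tcp_pos"];print(P)
for d in ([-.03,-.012,0],[-.11,-.11,0],[-.11,-.13,0]): delta(P+d,rot(YAW,8))
E
```

```text
[0.48969044 0.27670379 0.04176883]
[-1.200e-02 -1.000e-02  2.000e-03 -2.754e+00  1.634e+00 -4.340e-01]
[-1.2000e-02 -1.0000e-02  2.0000e-03 -9.1120e+00  1.2516e+01 -1.5180e+00]
[-1.2000e-02 -1.0000e-02  2.0000e-03 -8.8140e+00  1.4494e+01 -1.4960e+00]
```

>>> arm_command([
  [0,0,0,0.05,0,0.7,-0.72],
  [0,0,0,-0.65,0.4,0.6,-0.72],
  [0,0,0,-1.35,0.8,0.5,-0.72],
  [0,0,0,-2.05,1.2,0.38,-0.72],
  [0,0,0,-2.75,1.65,0.27,-0.72],
  [0,0,0,-3.4,2.6,0.15,-0.72],
  [0,0,0,-4.1,3.7,0.03,-0.72],
  [0,0,0,-4.8,4.8,-0.08,-0.72],
])

```text
time_s: 2.92
tcp_pos: [0.4337, 0.2345, 0.0341]
ee_rot: [[0.978, -0.15, 0.147], [-0.15, -0.989, -0.012], [0.147, -0.01, -0.989]]
wrist_force: [1.1, -0.5, 0.2]
gripper_width: 0.862
gripper_force: 0.0
```

```bash
python3 - <<'E'
from h import *
s=sense();P=s["tcp_pos"]
for d in ([.367,.16,P[2]],): delta(d,rot(YAW,8))
c=capture("wrist");h=cv2.cvtColor(c["pixels"],cv2.COLOR_BGR2HSV)
cv2.imwrite("pics/w3.png",c["pixels"])
E
```

```text
[-1.000e-02 -8.000e-03  2.000e-03 -5.404e+00  8.366e+00 -8.900e-01]
```

View pics/w3.png

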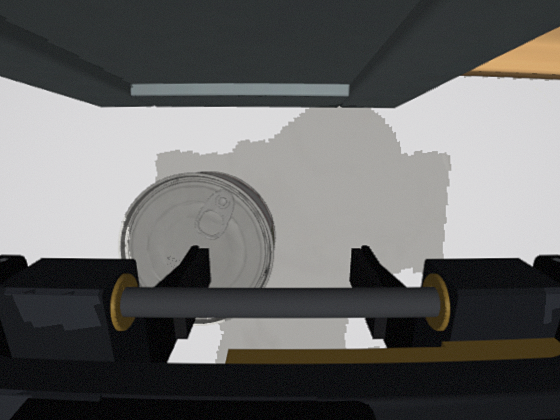

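```bash
python3 - <<'E'
from h import *
s=sense();c=capture("wrist"); f,R,t=cam(c); print("cam",-R.T@t,f,R)
print("tin",onz(c,197,246,.04), onz(c,122,246,.04),onz(c,274,246,.04))
for z in (.015,.034,.06):
  q=s["tcp_pos"]+s["ee_rot"]@[0,0,0.034-z]
  for y in(-.0375,.0375): print(z,proj(c,q+s["ee_rot"][:,1]*y))
c=capture("top"); g=cv2.resize(c["pixels"][140:280,190:390],None,fx=4,fy=4,interpolation=cv2.INTER_CUBIC); cv2.imwrite("pics/t2.png",g)
E
```

```text
cam [0.48371336 0.22290695 0.21490746] 334.16531611644683 [[-0.15214188 -0.98833138 -0.00734366]
 [-0.97880351  0.14963618  0.139831  ]
 [-0.13710049  0.02846215 -0.99014815]]
tin [0.44721841 0.27504062 0.04      ] [0.45326666 0.31608362 0.04      ] [0.44103412 0.2339104  0.04      ]
0.015 [220.15400455 246.08105434]
0.015 [341.97312184 246.03897189]
0.034 [214.38510283 259.03827367]
0.034 [347.95273211 258.99280852]
0.06 [204.45120097 281.39967729]
0.06 [358.248581   281.34759142]
```

View pics/t2.png

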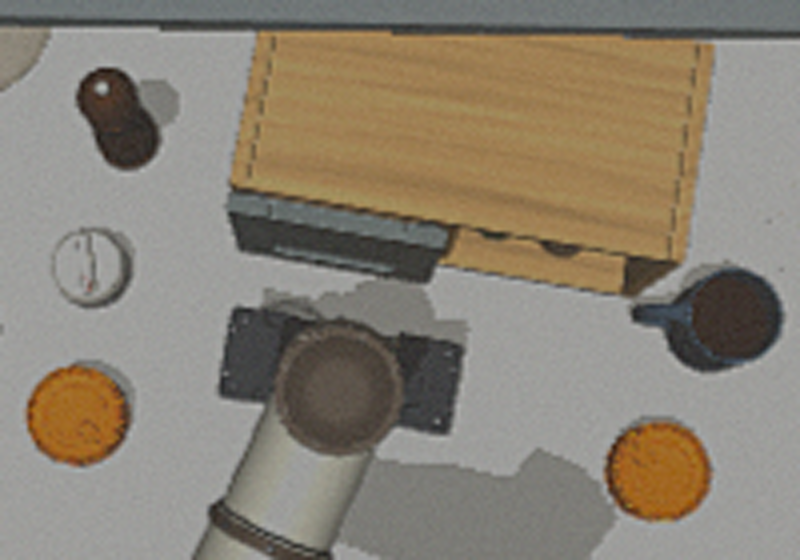

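>>> arm_command([
  [0,0,0,0,0,-1.5,-0.72],
  [0,0,0,0,0,-4,-0.72],
  [0,0,0,0,0,-4,-0.72],
  [0,0,0,0,0,-4,-0.72],
])

```text
time_s: 3.4
tcp_pos: [0.43, 0.2374, 0.0749]
ee_rot: [[0.977, -0.149, 0.15], [-0.15, -0.989, -0.009], [0.15, -0.014, -0.989]]
wrist_force: [-0.1, 0.5, -0.2]
gripper_width: 0.858
gripper_force: 0.0
```

```bash
python3 - <<'E'
from h import *
s=sense();P=s["tcp_pos"];print(P)
delta(np.array([.483,.2715,P[2]]),rot(YAW,8))
c=capture("top");d=capture("scene");w=capture("wrist")
print("tin from wrist proj", proj(w,[.446,.2777,.04]))
# finger tip px in wrist: fixed; tip at 210,250 / 350,250 -> depth
f,R,t=cam(w); T=s["ee_rot"]; o=-R.T@t
print("cam in tool",T.T@(o-P), "R",np.round(R@T,3))
i=cv2.cvtColor(w["pixels"],cv2.COLOR_BGR2GRAY); m=cv2.HoughCircles(cv2.GaussianBlur(i,(5,5),1),cv2.HOUGH_GRADIENT,2,200,param1=80,param2=40,minRadius=35,maxRadius=85); print(m)
E
```

```text
[0.42995996 0.237446   0.07492932]
[-1.400e-02 -1.100e-02  2.000e-03  4.673e+00 -4.160e+00  7.650e-01]
tin from wrist proj [214.40306862 228.95210796]
cam in tool [ 0.07811259  0.00048782 -0.16990142] R [[-0.001  1.    -0.004]
 [-0.959 -0.002 -0.284]
 [-0.284  0.003  0.959]]
[[[211.  227.   63.4]
  [409.  307.   41.8]]]
```

>>> arm_command([
  [0,0,0,1.5,-1.4,0.25,-0.72],
  [0,0,0,3,-2.8,0.5,-0.72],
  [0,0,0,4.5,-4.15,0.75,-0.72],
  [0,0,0,4.5,-4.15,0.75,-0.72],
  [0,0,0,4.3,-4.15,2.2,-0.72],
  [0,0,0,4.1,-4.15,3.7,-0.72],
  [0,0,0,4.0,-4.15,4.5,-0.72],
  [0,0,0,4.0,-4.15,4.5,-0.72],
])

```text
time_s: 4.22
tcp_pos: [0.4796, 0.2686, 0.0327]
ee_rot: [[0.978, -0.151, 0.144], [-0.15, -0.989, -0.017], [0.145, -0.005, -0.989]]
wrist_force: [0.2, 0.1, -0.4]
gripper_width: 0.857
gripper_force: 0.0
```

>>> arm_command([
  [0,0,0,0,0,0.5,-0.72],
  [0,0,0,0,0,0.5,-0.72],
  [0,0,0,0,0,0.5,-0.72],
])

```text
time_s: 4.47
tcp_pos: [0.4817, 0.2701, 0.0304]
ee_rot: [[0.978, -0.15, 0.147], [-0.15, -0.989, -0.013], [0.147, -0.01, -0.989]]
wrist_force: [0.3, 0.3, 0.0]
gripper_width: 0.861
gripper_force: 0.1
```

>>> arm_command([
  [0,0,0,0,0,0.4,-0.72],
  [0,0,0,0,0,0.4,-0.72],
  [0,0,0,0,0,0.4,-0.72],
])

```text
time_s: 4.72
tcp_pos: [0.4822, 0.27, 0.0264]
ee_rot: [[0.978, -0.15, 0.147], [-0.15, -0.989, -0.012], [0.147, -0.01, -0.989]]
wrist_force: [0.5, 0.8, 0.9]
gripper_width: 0.862
gripper_force: 0.2
```

>>> arm_command([
  [0,0,0,0,0,0.4,-0.72],
  [0,0,0,0,0,0.4,-0.72],
  [0,0,0,0,0,0.4,-0.72],
])

```text
time_s: 4.97
tcp_pos: [0.4827, 0.2699, 0.0221]
ee_rot: [[0.978, -0.15, 0.147], [-0.15, -0.989, -0.013], [0.147, -0.01, -0.989]]
wrist_force: [-0.2, 0.7, -0.8]
gripper_width: 0.861
gripper_force: 0.3
```

```bash
python3 - <<'E'
from h import *
s=sense(); print(s["wrist_force"],s["moment"],s["gripper_force"],s["tcp_pos"],tip_reach)
w=capture("wrist"); print(proj(w,[.446,.2777,.04])); g=w["pixels"].copy()
i=cv2.cvtColor(g,cv2.COLOR_BGR2GRAY)
cv2.imwrite("pics/w4.png",np.hstack([g,]))
E
```

```text
[-0.18751369  0.6809341  -0.81862054] [0.10394865 0.17303402 0.00403718] 0.2749970555305481 [0.48274175 0.26988586 0.02213964] 0.019
[276.82944055 337.4440967 ]
```

View pics/w4.png

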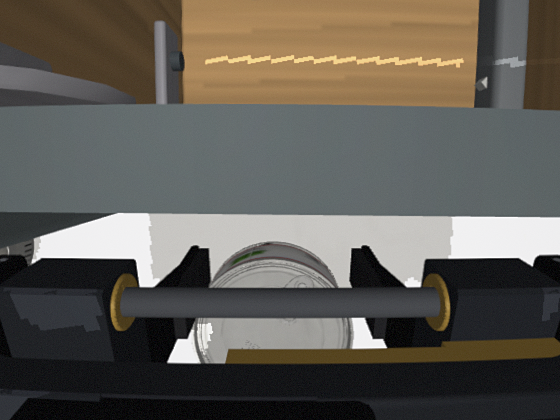

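The tin is centred between the fingers at about (275,328). The fingers are behind it, in front of the door.

>>> arm_command([
  [0,0,0,0,0,0.3,-0.72],
  [0,0,0,0,0,0.3,-0.72],
  [0,0,0,0,0,0.3,-0.72],
])

```text
time_s: 5.27
tcp_pos: [0.4832, 0.2698, 0.0192]
ee_rot: [[0.978, -0.15, 0.147], [-0.15, -0.989, -0.013], [0.147, -0.01, -0.989]]
wrist_force: [0.2, 0.4, -0.4]
gripper_width: 0.86
gripper_force: 0.3
```

>>> arm_command([
  [0,0,0,0,0,0.3,-0.72],
  [0,0,0,0,0,0.3,-0.72],
  [0,0,0,0,0,0.3,-0.72],
])

```text
time_s: 5.52
tcp_pos: [0.4836, 0.2698, 0.0162]
ee_rot: [[0.978, -0.15, 0.147], [-0.15, -0.989, -0.013], [0.147, -0.009, -0.989]]
wrist_force: [1.2, 0.3, -0.2]
gripper_width: 0.86
gripper_force: 0.4
```

>>> arm_command([
  [0,0,0,0,0,0.3,-0.72],
  [0,0,0,0,0,0.3,-0.72],
  [0,0,0,0,0,0.3,-0.72],
])

```text
time_s: 5.77
tcp_pos: [0.484, 0.2697, 0.0132]
ee_rot: [[0.978, -0.15, 0.147], [-0.15, -0.989, -0.013], [0.147, -0.009, -0.989]]
wrist_force: [1.1, 0.8, 0.3]
gripper_width: 0.857
gripper_force: 0.4
```

>>> arm_command([
  [0,0,0,0,0,0.3,-0.72],
  [0,0,0,-0.5,0.2,0.23,-0.72],
  [0,0,0,-0.95,0.35,0.16,-0.72],
  [0,0,0,-1.9,0.7,0.01,-0.72],
  [0,0,0,-2.75,1.65,-0.13,-0.72],
  [0,0,0,-3.6,2.8,-0.26,-0.72],
  [0,0,0,-4.4,3.9,-0.39,-0.72],
])

```text
time_s: 6.35
tcp_pos: [0.4337, 0.2377, 0.0104]
ee_rot: [[0.978, -0.15, 0.147], [-0.15, -0.989, -0.012], [0.147, -0.01, -0.989]]
wrist_force: [0.8, 0.5, -0.0]
gripper_width: 0.86
gripper_force: 0.9
```

```bash
cat >> h.py <<'E'
def tin(ig=None):
    w=capture("wrist"); i=cv2.GaussianBlur(cv2.cvtColor(w["pixels"],cv2.COLOR_BGR2GRAY),(5,5),1)
    m=cv2.HoughCircles(i,cv2.HOUGH_GRADIENT,2,60,param1=80,param2=40,minRadius=35,maxRadius=95)
    for u,v,r in (m[0][:4] if m is not None else []): print("circ",u,v,r,onz(w,u,v,.04))
E
python3 - <<'E'
from h import *
s=sense();print(s["tcp_pos"],s["wrist_force"]);delta([.367,.16,s["tcp_pos"][2]],rot(YAW,8)); tin()
E
```

```text
[0.43368176 0.2376711  0.01043502] [ 0.75764015  0.5186675  -0.04811097]
[-1.000e-02 -8.000e-03  2.000e-03 -5.358e+00  8.677e+00 -8.860e-01]
circ 279.0 337.0 80.6 [0.40335291 0.24311418 0.04      ]
circ 343.0 189.0 85.0 [0.47047484 0.20344391 0.04      ]
circ 267.0 175.0 93.8 [0.48188984 0.23665228 0.04      ]
circ 211.0 225.0 93.8 [0.46302182 0.26593708 0.04      ]
```

>>> arm_command([
  [0,0,0,-0.7,1.1,-0.11,-0.72],
  [0,0,0,-1.5,2.4,-0.25,-0.72],
  [0,0,0,-2.3,3.7,-0.38,-0.72],
  [0,0,0,-3.1,5.0,-0.51,-0.72],
  [0,0,0,-3.9,6.3,-0.65,-0.72],
  [0,0,0,-4.7,7.6,-0.78,-0.72],
  [0,0,0,-5.3,8.6,-0.88,-0.72],
  [0,0,0,-5.3,8.6,-0.88,-0.72],
])

```text
time_s: 7.07
tcp_pos: [0.3668, 0.1584, 0.0104]
ee_rot: [[0.978, -0.151, 0.146], [-0.151, -0.988, -0.015], [0.146, -0.007, -0.989]]
wrist_force: [-0.2, -0.8, 0.6]
gripper_width: 0.863
gripper_force: 0.1
```

```bash
python3 - <<'E'
from h import *
s=sense();print(s["tcp_pos"],s["wrist_force"]);tin()
E
```

```text
[0.3668364  0.15842995 0.01041305] [-0.23434003 -0.76086622  0.62045474]
circ 281.0 351.0 91.6 [0.32901475 0.16418597 0.04      ]
circ 339.0 195.0 91.6 [0.40118571 0.1264021  0.04      ]
circ 393.0 307.0 56.4 [0.34350182 0.10729921 0.04      ]
circ 185.0 225.0 67.4 [0.39810637 0.19876083 0.04      ]
```

```bash
python3 - <<'E'
from h import *
s=sense();P=s["tcp_pos"]
A=H-(.016+.011+.003+.025)*CX-.156*CY; A[2]=.25; print(A)
delta(P+.02*CX,rot(YAW,8.4)); delta(P+.03*CX+[0,0,.15],rot(YAW,8.4)); delta(A,rot(YAW,8.4)); A[2]=.18; delta(A,rot(YAW,8.4))
E
```

```text
[0.46978165 0.17725059 0.25      ]
[-8.000e-03 -1.000e-03  1.000e-03  1.978e+00  4.000e-03  2.940e-01]
[-8.0000e-03 -1.0000e-03  1.0000e-03  5.1690e+00 -1.0700e-01 -1.4397e+01]
[-8.0000e-03 -1.0000e-03  1.0000e-03  1.3225e+01 -3.4910e+00 -2.2227e+01]
[-8.0000e-03 -1.0000e-03  1.0000e-03  1.2197e+01 -3.4380e+00 -1.5303e+01]
```

>>> arm_command([
  [0,0,0,0.5,0,0.07,-0.72],
  [0,0,0,0.8,0,0.1,-0.72],
  [0,0,0,0.9,0,-1.5,-0.72],
  [0,0,0,1.8,0,-5,-0.72],
  [0,0,0,2.5,0,-9,1],
  [0,0,0,3.3,0,-13,1],
  [0,0,0,5,-0.5,-16.5,1],
  [0,0,0,7,-1.5,-19.5,1],
])

```text
time_s: 7.78
tcp_pos: [0.4102, 0.1683, 0.217]
ee_rot: [[0.978, -0.149, 0.148], [-0.149, -0.989, -0.009], [0.148, -0.013, -0.989]]
wrist_force: [0.7, 0.1, -0.6]
gripper_width: 0.638
gripper_force: 0.0
```

```bash
python3 - <<'E'
from h import *
s=sense();P=s["tcp_pos"]; print(s["gripper_width"],tip_reach)
A=H-(.016+.011+.003+.025)*CX-.156*CY; 
for z in(.25,.18): A[2]=z; delta(A,rot(YAW,8.4))
c=capture("top");im=c["pixels"]; h=cv2.cvtColor(im,cv2.COLOR_BGR2HSV)
for q in((.333,.165,.04),): u,v=proj(c,q); print(u,v)
tin()
E
```

```text
0.6378117590544535 0.019
[-1.300e-02 -1.000e-03  2.000e-03  6.182e+00 -1.815e+00 -2.389e+00]
[-1.300e-02 -1.000e-03  2.000e-03  5.149e+00 -1.724e+00  4.534e+00]
294.1830297377397 259.0784386936493
circ 325.0 151.0 93.8 [0.47928254 0.119942   0.04      ]
circ 391.0 173.0 93.8 [0.44551709 0.05192053 0.04      ]
circ 323.0 323.0 78.4 [0.28502715 0.14749261 0.04      ]
circ 485.0 247.0 36.8 [ 0.34775087 -0.04568708  0.04      ]
```

>>> arm_command([
  [0,0,0,1,-0.4,-2.5,1],
  [0,0,0,3.5,-1,-2.4,1],
  [0,0,0,6.1,-1.8,-2.4,1],
  [0,0,0,6.1,-1.8,-2.4,1],
  [0,0,0,5.7,-1.75,0,1],
  [0,0,0,5.4,-1.7,2.3,1],
  [0,0,0,5.15,-1.7,4.5,1],
  [0,0,0,5.15,-1.7,4.5,1],
])

```text
time_s: 8.55
tcp_pos: [0.4666, 0.1741, 0.1714]
ee_rot: [[0.979, -0.152, 0.137], [-0.15, -0.988, -0.019], [0.138, -0.002, -0.99]]
wrist_force: [-0.5, -0.9, 0.1]
gripper_width: 0.017
gripper_force: 0.0
```

```bash
python3 - <<'E'
from h import *
s=sense();P=s["tcp_pos"]; print(P,s["gripper_width"],s["wrist_force"])
c=capture("wrist"); g=c["pixels"]
cv2.imwrite("pics/w5.png",g)
print(proj(c,H-.016*CX-.174*CY),proj(c,H-.016*CX-.1*CY))
print("gap", (H-.016*CX-P)@CX, "from hinge",(H-P)@CY)
for d in (.01,.02,.03): delta(P+d*CX,rot(YAW,8.4))
E
```

```text
[0.46657305 0.17412266 0.17142718] 0.016612305347023647 [-0.50938232 -0.89788995  0.11695034]
[314.50695339 190.35903857] [146.15235616 190.35387052]
gap 0.04169229371014407 from hinge 0.1595819847650128
[-0.004  0.004  0.002  0.81   0.123  0.388]
[-0.004  0.004  0.002  1.8    0.126  0.53 ]
[-4.00e-03  4.00e-03  2.00e-03  2.79e+00  1.28e-01  6.71e-01]
```

View pics/w5.png

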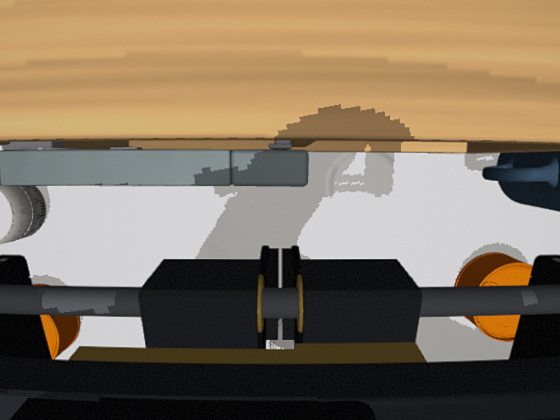

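The door's free edge is at (309,186) and the shut fingers span x 262–298, about 13 mm inside the edge. That is a good place to press, so I'll advance.

>>> arm_command([
  [0,0,0,0.8,0,0.1,1],
  [0,0,0,1.6,0,0.25,1],
  [0,0,0,2.4,0,0.35,1],
  [0,0,0,2.6,0,0.4,1],
  [0,0,0,2.6,0,0.4,1],
])

```text
time_s: 9.02
tcp_pos: [0.4972, 0.1723, 0.1775]
ee_rot: [[0.977, -0.151, 0.148], [-0.151, -0.988, -0.012], [0.148, -0.011, -0.989]]
wrist_force: [0.4, -0.2, -1.0]
gripper_width: 0.001
gripper_force: 0.0
```

>>> arm_command([
  [0,0,0,0.2,0,0.03,1],
  [0,0,0,0.3,0,0.04,1],
  [0,0,0,0.3,0,0.04,1],
])

```text
time_s: 9.27
tcp_pos: [0.4991, 0.1717, 0.177]
ee_rot: [[0.978, -0.15, 0.147], [-0.15, -0.989, -0.013], [0.147, -0.01, -0.989]]
wrist_force: [-1.0, -0.4, -0.1]
gripper_width: 0.004
gripper_force: 0.0
```

>>> arm_command([
  [0,0,0,0.2,0,0.03,1],
  [0,0,0,0.3,0,0.04,1],
  [0,0,0,0.3,0,0.04,1],
])

```text
time_s: 9.52
tcp_pos: [0.5016, 0.1711, 0.1769]
ee_rot: [[0.978, -0.15, 0.146], [-0.15, -0.989, -0.013], [0.146, -0.009, -0.989]]
wrist_force: [-2.3, 0.2, 1.6]
gripper_width: 0.007
gripper_force: 1.4
```

>>> arm_command([
  [0,0,0,0.2,0,0.03,1],
  [0,0,0,0.3,0,0.04,1],
  [0,0,0,0.3,0,0.04,1],
])

```text
time_s: 9.77
tcp_pos: [0.5047, 0.1704, 0.1768]
ee_rot: [[0.978, -0.151, 0.146], [-0.15, -0.989, -0.014], [0.146, -0.008, -0.989]]
wrist_force: [-2.4, -1.5, 1.5]
gripper_width: 0.007
gripper_force: 1.6
```

>>> arm_command([
  [0,0,0,0.2,0,0.03,1],
  [0,0,0,0.2,0,0.03,1],
])

```text
time_s: 9.93
tcp_pos: [0.5052, 0.1702, 0.1767]
ee_rot: [[0.978, -0.151, 0.143], [-0.151, -0.988, -0.014], [0.143, -0.008, -0.99]]
wrist_force: [-11.0, 1.3, 6.2]
gripper_width: 0.007
gripper_force: 5.6
```

>>> arm_command([
  [0,0,0,0.15,0,0.02,1],
  [0,0,0,0.15,0,0.02,1],
])

```text
time_s: 10.1
tcp_pos: [0.5054, 0.1701, 0.1767]
ee_rot: [[0.978, -0.151, 0.141], [-0.151, -0.988, -0.014], [0.141, -0.008, -0.99]]
wrist_force: [-16.1, 4.9, 9.4]
gripper_width: 0.004
gripper_force: 8.5
```

>>> arm_command([
  [0,0,0,-1,0,-0.15,1],
  [0,0,0,-2,0,-0.3,1],
  [0,0,0,-3,0,-0.45,1],
  [0,0,0,-4,0,-0.6,1],
  [0,0,0,-5,0,-0.75,1],
  [0,0,0,-6,0,-0.9,1],
  [0,0,0,-7.5,0,-1.1,1],
  [0,0,0,-8.5,0,-1.25,1],
])

```text
time_s: 10.77
tcp_pos: [0.4222, 0.1832, 0.1769]
ee_rot: [[0.978, -0.15, 0.147], [-0.15, -0.989, -0.013], [0.147, -0.01, -0.989]]
wrist_force: [-0.7, 0.6, 0.6]
gripper_width: 0.003
gripper_force: 0.0
```

>>> arm_command([
  [0,0,0,0,0,-2.5,1],
  [0,0,0,0,0,-5,1],
  [0,0,0,0,0,-7,1],
  [0,0,0,0,0,-7,1],
])

```text
time_s: 11.1
tcp_pos: [0.4147, 0.1861, 0.2509]
ee_rot: [[0.977, -0.148, 0.155], [-0.149, -0.989, -0.006], [0.154, -0.017, -0.988]]
wrist_force: [0.7, 0.4, -0.2]
gripper_width: 0.007
gripper_force: 0.0
```

```bash
python3 - <<'E'
from h import *
s=sense();print(s["tcp_pos"],s["wrist_force"])
c=capture("wrist"); a=c["pixels"]; t=capture("top"); b=cv2.resize(t["pixels"][140:280,190:390],(560,392),interpolation=cv2.INTER_CUBIC)
cv2.imwrite("pics/wt6.png",np.hstack([cv2.resize(a[:300],(440,236)),cv2.resize(b,(357,250))[:236]]))
np.savez("c6.npz",**c)
E
```

```text
[0.41467274 0.1860616  0.25085296] [ 0.6537647  0.3752292 -0.1661482]
```

View pics/wt6.png

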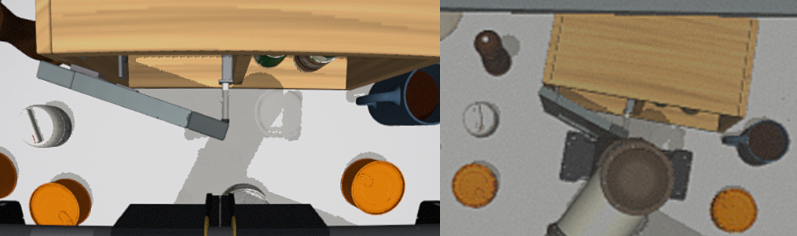

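The door is ajar. In wrist-image pixels its outer free corner is at about (283,176), the inner free corner at about (290,155) and the outer hinge end at about (48,102). The tin is at the bottom centre, clear of the swing.

```bash
python3 - <<'E'
from h import *
c=dict(np.load("c6.npz")); c={k:(v if v.ndim else v.item()) for k,v in c.items()}
g=c["pixels"]
for n,q in(("outer",(283,176)),("inner",(290,155)),("outhinge",(48,102))): print(n,onz(c,*q,.207))
H2=H+.002*CX+.002*CY
E0=onz(c,286.5,165.5,.207); v=E0-H2; th=np.arctan2(-(v@CX),-(v@CY)); print("theta mid-edge",th,np.linalg.norm(v[:2]))
print("roof front edge y..",[onz(c,q,v,.21) for q,v in((300,108),)])
th0=.30
def P(th,r,off): # r along door from hinge, off inward of the inner face
    e=-np.cos(th)*CY-np.sin(th)*CX; n=np.cos(th)*CX-np.sin(th)*CY
    return H2+r*e+off*n
for th in (.28,.3): print(P(th,.155,.02), P(th,.174,-.016))
s=sense()
q=P(.3,.157,.021); q[2]=.25; delta(q,rot(YAW-8,0)); q[2]=.182; delta(q,rot(YAW-8,0))
E
```

```text
outer [0.45916748 0.17872382 0.207     ]
inner [0.47228581 0.1720416  0.207     ]
outhinge [0.53373039 0.33020301 0.207     ]
theta mid-edge 0.36160356557687595 0.17156994181369642
roof front edge y.. [array([0.50113284, 0.1612757 , 0.21      ])]
[0.5033115  0.17561099 0.207     ] [0.46266032 0.17349388 0.207     ]
[0.5003399  0.17658016 0.207     ] [0.45965452 0.17527644 0.207     ]
[-0.022 -0.148  0.142  8.737 -0.301  0.989]
[-0.022 -0.148  0.142  7.729 -0.222  7.713]
```

>>> arm_command([
  [-0.01,-0.05,0.05,2.2,0,-1,1],
  [-0.02,-0.1,0.1,4.5,-0.1,-0.5,1],
  [-0.02,-0.15,0.16,7,-0.2,0.2,1],
  [-0.02,-0.15,0.16,8.7,-0.3,0.9,1],
  [-0.02,-0.15,0.16,8.7,-0.3,0.9,1],
  [-0.02,-0.15,0.16,8.7,-0.3,0.9,1],
])

```text
time_s: 11.7
tcp_pos: [0.4998, 0.1732, 0.2476]
ee_rot: [[0.951, -0.308, -0.007], [-0.309, -0.951, -0.001], [-0.007, 0.003, -1.0]]
wrist_force: [-0.7, -0.9, 0.5]
gripper_width: 0.004
gripper_force: 0.0
```

```bash
cat >> h.py <<'E'
H2=H+.002*CX+.002*CY
def PD(th,r,off):
    e=-np.cos(th)*CY-np.sin(th)*CX; n=np.cos(th)*CX-np.sin(th)*CY
    return H2+r*e+off*n
def doorframe(p,th):
    e=-np.cos(th)*CY-np.sin(th)*CX; n=np.cos(th)*CX-np.sin(th)*CY
    return (p-H2)@e,(p-H2)@n
E
python3 - <<'E'
from h import *
s=sense();p=s["tcp_pos"];print(p,s["ee_rot"].round(3),doorframe(p,.32))
q=PD(.32,.155,.023)
for z in (p[2],.182): q[2]=z; delta(q,rot(YAW-9,0))
c=capture("wrist"); g=cv2.cvtColor(c["pixels"],cv2.COLOR_BGR2HSV)
# where the finger column (u=280) meets door and roof: list colours down column 280 above fingers
for v in range(0,250,8): print(v,c["pixels"][v,280],end=" ")
print(proj(c,PD(.32,.174,0)),proj(c,PD(.32,.174,-.016)),proj(c,H2+.004*CX-.15*CY+[0,0,.003]))
E
```

```text
[0.49982662 0.17316527 0.24755668] [[ 0.951 -0.308 -0.007]
 [-0.309 -0.951 -0.001]
 [-0.007  0.003 -1.   ]] (np.float64(0.1578421676724287), np.float64(0.024196486119712427))
[ 0.003  0.007 -0.003 -0.073 -0.3   -0.   ]
[ 3.000e-03  7.000e-03 -3.000e-03 -2.900e-02 -3.180e-01  6.555e+00]
0 [ 74 113 144] 8 [ 80 118 151] 16 [ 77 115 146] 24 [ 87 132 167] 32 [ 95 140 176] 40 [ 84 124 156] 48 [ 85 125 157] 56 [ 88 130 164] 64 [ 87 129 163] 72 [ 85 125 159] 80 [ 84 129 160] 88 [ 80 117 150] 96 [ 86 127 160] 104 [ 84 125 158] 112 [ 91 134 168] 120 [ 85 127 162] 128 [ 86 127 159] 136 [ 80 119 149] 144 [ 74 114 144] 152 [ 71 111 143] 160 [ 81 120 153] 168 [ 83 124 160] 176 [ 88 133 170] 184 [ 90 133 171] 192 [154 156 158] 200 [43 43 39] 208 [61 61 57] 216 [60 60 54] 224 [61 59 52] 232 [61 57 55] 240 [60 58 54] 248 [45 43 42] [298.35183301 268.65075619] [294.41782012 288.62210186] [262.12785499 192.45449778]
```

>>> arm_command([
  [0,0,0,0,-0.2,1,1],
  [0,0,0,0,-0.2,2,1],
  [0,0,0,0,-0.2,2.8,1],
  [0,0,0,0,-0.2,2.8,1],
])

```text
time_s: 12.08
tcp_pos: [0.4986, 0.1754, 0.2196]
ee_rot: [[0.952, -0.306, -0.007], [-0.306, -0.952, 0.0], [-0.007, 0.002, -1.0]]
wrist_force: [-0.9, 0.6, -0.4]
gripper_width: 0.004
gripper_force: 0.0
```

>>> arm_command([
  [0,0,0,0,0,1,1],
  [0,0,0,0,0,2,1],
  [0,0,0,0,0,3,1],
  [0,0,0,0,0,3.7,1],
  [0,0,0,0,0,3.7,1],
])

```text
time_s: 12.5
tcp_pos: [0.4994, 0.1753, 0.1827]
ee_rot: [[0.952, -0.307, -0.007], [-0.307, -0.952, 0.0], [-0.006, 0.002, -1.0]]
wrist_force: [0.5, -0.1, -1.2]
gripper_width: 0.008
gripper_force: 0.0
```

```bash
python3 - <<'E'
from h import *
s=sense();p=s["tcp_pos"];print(p,s["wrist_force"],doorframe(p,.32))
z=p[2]
for th in np.arange(.4,1.66,.1):
    q=PD(th,.150,.012); q[2]=z; print(round(th,2),end=" "); delta(q,rot(YAW-9-np.degrees(min(th,1.5)-.32)*.6,0))
E
```

```text
[0.49938779 0.17532667 0.18273549] [ 0.51020888 -0.10832943 -1.22589068] (np.float64(0.1561187951503557), np.float64(0.02282016836783624))
0.4 [ 2.000e-03  6.000e-03  4.600e-02 -2.164e+00 -9.240e-01  1.200e-02]
0.5 [ 2.000e-03  6.000e-03  1.060e-01 -3.635e+00 -1.240e+00  2.100e-02]
0.6 [ 3.000e-03  6.000e-03  1.660e-01 -5.067e+00 -1.701e+00  2.900e-02]
0.7 [ 3.000e-03  6.000e-03  2.260e-01 -6.445e+00 -2.303e+00  3.700e-02]
0.8 [ 3.000e-03  6.000e-03  2.860e-01 -7.757e+00 -3.039e+00  4.400e-02]
0.9 [ 3.000e-03  6.000e-03  3.460e-01 -8.988e+00 -3.903e+00  5.000e-02]
1.0 [ 3.0000e-03  6.0000e-03  4.0600e-01 -1.0127e+01 -4.8850e+00  5.5000e-02]
1.1 [ 4.0000e-03  6.0000e-03  4.6600e-01 -1.1163e+01 -5.9760e+00  5.9000e-02]
1.2 [ 4.0000e-03  6.0000e-03  5.2600e-01 -1.2084e+01 -7.1650e+00  6.3000e-02]
1.3 [ 4.0000e-03  6.0000e-03  5.8600e-01 -1.2882e+01 -8.4400e+00  6.5000e-02]
1.4 [ 4.0000e-03  6.0000e-03  6.4600e-01 -1.3549e+01 -9.7880e+00  6.7000e-02]
1.5 [ 4.0000e-03  5.0000e-03  7.0600e-01 -1.4077e+01 -1.1196e+01  6.7000e-02]
1.6 [ 4.0000e-03  5.0000e-03  7.0600e-01 -1.4463e+01 -1.2650e+01  6.7000e-02]
```

>>> arm_command([
  [0,0,0,-0.7,-0.4,0,1],
  [0,0,0.03,-1.5,-0.7,0,1],
  [0,0,0.05,-2.15,-0.9,0,1],
  [0,0,0.08,-2.9,-1.1,0,1],
  [0,0,0.11,-3.6,-1.25,0,1],
  [0,0,0.14,-4.35,-1.5,0,1],
  [0,0,0.17,-5.05,-1.7,0,1],
  [0,0,0.17,-5.05,-1.7,0,1],
])

```text
time_s: 13.17
tcp_pos: [0.4571, 0.2086, 0.186]
ee_rot: [[0.887, -0.463, -0.002], [-0.463, -0.887, 0.003], [-0.003, -0.002, -1.0]]
wrist_force: [-0.5, 0.0, 0.5]
gripper_width: 0.004
gripper_force: 0.0
```

```bash
python3 - <<'E'
from h import *
s=sense();p=s["tcp_pos"];print(p,s["wrist_force"],doorframe(p,.6))
yaw=np.degrees(np.arctan2(s["ee_rot"][1,0],s["ee_rot"][0,0])); print(yaw)
for th in np.arange(.65,1.66,.1):
    q=PD(th,.150,.012); q[2]=.182; print(round(th,2),end=" "); delta(q,rot(yaw-np.degrees(min(th,1.5)-.6)*.6,0))
E
```

```text
[0.45714162 0.20859615 0.18600788] [-5.07523549e-01  3.87822162e-04  5.10661224e-01] (np.float64(0.14837835139913266), np.float64(0.011503270478453027))
-27.553783314879674
0.65 [-0.002  0.003  0.03  -0.729  0.008  0.403]
0.75 [-2.000e-03  3.000e-03  9.000e-02 -2.169e+00 -4.260e-01  4.080e-01]
0.85 [-2.000e-03  3.000e-03  1.500e-01 -3.559e+00 -1.002e+00  4.140e-01]
0.95 [-2.000e-03  3.000e-03  2.100e-01 -4.884e+00 -1.714e+00  4.190e-01]
1.05 [-2.000e-03  3.000e-03  2.700e-01 -6.131e+00 -2.554e+00  4.250e-01]
1.15 [-1.000e-03  3.000e-03  3.300e-01 -7.289e+00 -3.515e+00  4.300e-01]
1.25 [-1.000e-03  3.000e-03  3.900e-01 -8.344e+00 -4.587e+00  4.360e-01]
1.35 [-1.000e-03  3.000e-03  4.500e-01 -9.288e+00 -5.758e+00  4.410e-01]
1.45 [-1.000e-03  4.000e-03  5.100e-01 -1.011e+01 -7.018e+00  4.460e-01]
1.55 [-1.0000e-03  4.0000e-03  5.4000e-01 -1.0801e+01 -8.3540e+00  4.5100e-01]
1.65 [-1.0000e-03  4.0000e-03  5.4000e-01 -1.1356e+01 -9.7520e+00  4.5500e-01]
```

>>> arm_command([
  [0,0,0.03,-0.75,0,0.1,1],
  [0,0,0.06,-1.45,-0.2,0.2,1],
  [0,0,0.09,-2.15,-0.4,0.2,1],
  [0,0,0.12,-2.85,-0.7,0.2,1],
  [0,0,0.15,-3.55,-1.0,0.2,1],
  [0,0,0.18,-4.2,-1.35,0.2,1],
  [0,0,0.21,-4.9,-1.7,0.2,1],
  [0,0,0.24,-5.5,-2.1,0.2,1],
])

```text
time_s: 13.83
tcp_pos: [0.4188, 0.2522, 0.184]
ee_rot: [[0.75, -0.661, -0.002], [-0.661, -0.75, 0.003], [-0.003, -0.001, -1.0]]
wrist_force: [0.5, -0.7, -0.0]
gripper_width: 0.006
gripper_force: 0.2
```

```bash
cat >> h.py <<'E'
def door_angle(n="top"):
    # door top strip: score how uniformly door-grey samples along the predicted strip are
    c=capture(n); h=cv2.cvtColor(cv2.GaussianBlur(c["pixels"],(3,3),0),cv2.COLOR_BGR2HSV)
    out=[]
    for th in np.arange(.3,1.76,.05):
        px=[proj(c,PD(th,r,o)) for r in np.arange(.03,.17,.01) for o in(-.013,-.008,-.003)]
        px=[(int(round(u)),int(round(v))) for u,v in px if 0<=u<559.4 and 0<=v<419.4]
        if len(px)<8: continue
        k=np.array([h[v,u] for u,v in px]); out.append((np.mean((k[:,0]>85)&(k[:,0]<115)&(k[:,1]>15)&(k[:,1]<90)&(k[:,2]>60)),round(th,2),len(px)))
    print(n,sorted(out)[::-1][:4])
E
python3 - <<'E'
from h import *
s=sense();p=s["tcp_pos"];print(p,s["wrist_force"]); 
for n in("wrist","top","scene"): door_angle(n)
yaw=np.degrees(np.arctan2(s["ee_rot"][1,0],s["ee_rot"][0,0])); print(yaw)
for th in np.arange(1.05,1.66,.1):
    q=PD(th,.150,.012); q[2]=.182; print(round(th,2),doorframe(p,th),end=" "); delta(q,rot(yaw-np.degrees(min(th,1.5)-.99)*.6,0))
E
```

```text
[0.41878866 0.25224009 0.18398772] [ 0.4640898  -0.70895993 -0.04993113]
wrist [(np.float64(0.5555555555555556), np.float64(1.0), 45), (np.float64(0.5111111111111111), np.float64(0.95), 45), (np.float64(0.35555555555555557), np.float64(1.05), 45), (np.float64(0.35555555555555557), np.float64(0.9), 45)]
top [(np.float64(0.022222222222222223), np.float64(1.05), 45), (np.float64(0.022222222222222223), np.float64(1.0), 45), (np.float64(0.022222222222222223), np.float64(0.9), 45), (np.float64(0.022222222222222223), np.float64(0.85), 45)]
scene [(np.float64(0.9111111111111111), np.float64(1.05), 45), (np.float64(0.7555555555555555), np.float64(1.1), 45), (np.float64(0.6888888888888889), np.float64(1.0), 45), (np.float64(0.5333333333333333), np.float64(1.15), 45)]
-41.38753442857652
1.05 (np.float64(0.14873080966279587), np.float64(0.020394095586566303)) [-0.     0.003  0.039 -0.807 -0.279  0.185]
1.15 (np.float64(0.14595176287782624), np.float64(0.03514051494499768)) [-0.     0.004  0.099 -2.159 -0.938  0.19 ]
1.25 (np.float64(0.1417144143234198), np.float64(0.04953582189400851)) [-0.     0.004  0.159 -3.438 -1.73   0.195]
1.35 (np.float64(0.13606110218565096), np.float64(0.06343618328502008)) [-0.000e+00  4.000e-03  2.190e-01 -4.631e+00 -2.645e+00  2.000e-01]
1.45 (np.float64(0.12904831249066384), np.float64(0.07670271130186204)) [ 0.000e+00  4.000e-03  2.790e-01 -5.728e+00 -3.675e+00  2.040e-01]
1.55 (np.float64(0.12074611471497063), np.float64(0.08920285118192117)) [ 0.000e+00  4.000e-03  3.090e-01 -6.716e+00 -4.809e+00  2.080e-01]
1.65 (np.float64(0.11123746167440433), np.float64(0.10081170565951279)) [ 0.000e+00  4.000e-03  3.090e-01 -7.586e+00 -6.036e+00  2.120e-01]
```

The door is following, at about 1.02 rad.

>>> arm_command([
  [0,0,0.04,-0.8,-0.3,0.1,1],
  [0,0,0.07,-1.5,-0.6,0.1,1],
  [0,0,0.1,-2.15,-0.95,0.1,1],
  [0,0,0.13,-2.8,-1.35,0.1,1],
  [0,0,0.16,-3.45,-1.75,0.1,1],
  [0,0,0.19,-4.0,-2.2,0.1,1],
  [0,0,0.22,-4.6,-2.65,0.1,1],
  [0,0,0.22,-4.6,-2.65,0.1,1],
])

```text
time_s: 14.65
tcp_pos: [0.402, 0.3027, 0.1827]
ee_rot: [[0.589, -0.808, -0.002], [-0.808, -0.589, 0.003], [-0.004, 0.0, -1.0]]
wrist_force: [-1.0, 0.4, -0.4]
gripper_width: 0.009
gripper_force: 0.0
```

```bash
python3 - <<'E'
from h import *
s=sense();p=s["tcp_pos"];print(p,s["wrist_force"]); 
for n in("wrist","scene"): door_angle(n)
yaw=np.degrees(np.arctan2(s["ee_rot"][1,0],s["ee_rot"][0,0])); print(yaw)
for th in np.arange(1.4,1.66,.05):
    q=PD(th,.150,.012); q[2]=.182; print(round(th,2),doorframe(p,th),end=" "); delta(q,s["ee_rot"])
E
```

```text
[0.4020395  0.30274628 0.18274331] [-0.95911019  0.35468504 -0.36620655]
wrist [(np.float64(0.4888888888888889), np.float64(1.35), 45), (np.float64(0.4666666666666667), np.float64(1.4), 45), (np.float64(0.4666666666666667), np.float64(1.3), 45), (np.float64(0.3333333333333333), np.float64(1.45), 45)]
scene [(np.float64(0.8), np.float64(1.4), 45), (np.float64(0.6666666666666666), np.float64(1.35), 45), (np.float64(0.5333333333333333), np.float64(1.45), 45), (np.float64(0.35555555555555557), np.float64(1.3), 45)]
-53.90070091777052
1.4 (np.float64(0.14859822577805668), np.float64(0.019370213916885714)) [ 0.001 -0.     0.    -0.746 -0.38   0.064]
1.45 (np.float64(0.14744440948990287), np.float64(0.026772822072879787)) [ 1.000e-03 -0.000e+00  0.000e+00 -1.384e+00 -7.790e-01  6.500e-02]
1.5 (np.float64(0.14592205896558827), np.float64(0.03410851211670786)) [ 1.000e-03 -0.000e+00  0.000e+00 -2.001e+00 -1.209e+00  6.700e-02]
1.55 (np.float64(0.14403497928859899), np.float64(0.041358948643613884)) [ 1.000e-03 -0.000e+00  0.000e+00 -2.596e+00 -1.669e+00  6.800e-02]
1.6 (np.float64(0.14178788717535534), np.float64(0.048506009338234936)) [ 1.000e-03 -0.000e+00  0.000e+00 -3.168e+00 -2.159e+00  7.000e-02]
1.65 (np.float64(0.13918639918587752), np.float64(0.05553183027095175)) [ 1.000e-03 -0.000e+00  0.000e+00 -3.714e+00 -2.676e+00  7.100e-02]
```

>>> arm_command([
  [0,0,0.02,-0.5,-0.25,0,1],
  [0,0,0.04,-1.0,-0.55,0,1],
  [0,0,0.06,-1.45,-0.85,0,1],
  [0,0,0.08,-1.85,-1.1,0,1],
  [0,0,0.1,-2.2,-1.35,0,1],
  [0,0,0.1,-2.4,-1.5,0,1],
  [0,0,0.1,-2.4,-1.5,0,1],
])

```text
time_s: 15.33
tcp_pos: [0.3999, 0.3304, 0.1827]
ee_rot: [[0.505, -0.863, -0.003], [-0.863, -0.505, 0.002], [-0.003, 0.001, -1.0]]
wrist_force: [0.8, 0.2, -0.1]
gripper_width: 0.002
gripper_force: 0.0
```

```bash
python3 - <<'E'
from h import *
s=sense();p=s["tcp_pos"];print(p,s["wrist_force"]); 
for n in("wrist","scene"): door_angle(n)
for th in (1.5,1.55,1.6): print(th,doorframe(p,th))
print(s["ee_rot"].round(2)); d=PD(1.57,.15,.05); d[2]=p[2]; delta(d,s["ee_rot"])
E
```

```text
[0.3998813  0.33042983 0.18266028] [ 0.82821824  0.18409627 -0.12500913]
wrist [(np.float64(0.5555555555555556), np.float64(1.55), 45), (np.float64(0.5111111111111111), np.float64(1.5), 45), (np.float64(0.4), np.float64(1.6), 45), (np.float64(0.37777777777777777), np.float64(1.45), 45)]
scene [(np.float64(0.9111111111111111), np.float64(1.55), 45), (np.float64(0.7111111111111111), np.float64(1.6), 45), (np.float64(0.6), np.float64(1.5), 45), (np.float64(0.4), np.float64(1.65), 45)]
1.5 (np.float64(0.1503622417242352), np.float64(0.0066982733013466675))
1.55 (np.float64(0.1498395539405015), np.float64(0.014204882134970842))
1.6 (np.float64(0.14894234530684772), np.float64(0.021675986161017197))
[[ 0.51 -0.86 -0.  ]
 [-0.86 -0.51  0.  ]
 [-0.    0.   -1.  ]]
[ 0.    -0.    -0.     2.498  2.073 -0.008]
```

Door is at about 1.55 rad. I'll move away from its inner face, lift, and retreat.

>>> arm_command([
  [0,0,0,0.5,0.5,0,1],
  [0,0,0,1.5,1.3,0,1],
  [0,0,0,2.5,2.1,0,1],
  [0,0,0,2.5,2.1,-2,1],
  [0,0,0,2.5,2.1,-5,1],
  [0,0,0,2.5,2.1,-8,1],
  [0,0,0,2.5,2.1,-11,1],
  [0,0,0,2.5,2.1,-11,1],
])

```text
time_s: 16.1
tcp_pos: [0.3967, 0.2984, 0.2995]
ee_rot: [[0.505, -0.863, 0.007], [-0.863, -0.505, 0.011], [-0.006, -0.011, -1.0]]
wrist_force: [0.0, 0.9, 1.5]
gripper_width: 0.004
gripper_force: 0.0
```

```bash
python3 - <<'E'
from h import *
s=sense();p=s["tcp_pos"];print(p,s["wrist_force"],s["time_s"]); 
for n in("wrist","top","scene"): door_angle(n)
c=capture("top"); print("tin at",proj(c,[.333,.165,.04]))
g=cv2.GaussianBlur(cv2.cvtColor(c["pixels"],cv2.COLOR_BGR2GRAY),(3,3),.8)
m=cv2.HoughCircles(cv2.resize(g,None,fx=3,fy=3,interpolation=cv2.INTER_CUBIC),cv2.HOUGH_GRADIENT,1.5,60,param1=80,param2=30,minRadius=30,maxRadius=48)
for u,v,r in m[0]:
    q=onz(c,(u-1)/3,(v-1)/3,.04)
    if .25<q[0]<.6 and -.2<q[1]<.5: print(q.round(3),r,np.linalg.norm((q-H2)[:2]))
E
```

```text
[0.39674028 0.29836967 0.2994813 ] [0.02827744 0.86352678 1.46902826] 16.1
wrist [(np.float64(0.8444444444444444), np.float64(1.55), 45), (np.float64(0.6666666666666666), np.float64(1.5), 45), (np.float64(0.5777777777777777), np.float64(1.6), 45), (np.float64(0.37777777777777777), np.float64(1.45), 45)]
top [(np.float64(0.0), np.float64(1.75), 45), (np.float64(0.0), np.float64(1.7), 45), (np.float64(0.0), np.float64(1.65), 45), (np.float64(0.0), np.float64(1.6), 45)]
scene [(np.float64(0.9333333333333333), np.float64(1.55), 45), (np.float64(0.8444444444444444), np.float64(1.6), 45), (np.float64(0.7111111111111111), np.float64(1.5), 45), (np.float64(0.5777777777777777), np.float64(1.65), 45)]
tin at [294.18302974 259.07843869]
[ 0.342 -0.041  0.04 ] 37.65 0.42057913113994005
[ 0.476 -0.107  0.04 ] 40.5 0.43756740603196365
[0.513 0.454 0.04 ] 30.75 0.13485083766440462
[0.384 0.463 0.04 ] 38.4 0.21637925529923008
```

```bash
python3 -c "
from h import *
print(finish_job())"
```

```text
the job is handed in; nothing more can be done
None
```

The job is handed in at about 16 s of the 64 s: the tin was slid clear to about 0.27 m from the hinge, the catch was tripped, and the door stands open at about 1.55 rad. I did not re-measure the tin's final spot at the end, as it did not show up in the last top-view check, but nothing went near it after the slide.

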